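Snug the adjustable wrench on the clamp nut and tighten it

TASK

An adjustable wrench sits loosely on the hex nut of the strap clamp. Roll the knurled thumb wheel on the wrench's head clockwise (seen from above) until the jaw is fully closed, snug on the nut; then swing the wrench's handle clockwise so that the nut turns by about 45 degrees, and let go with the jaw still snug. Do not turn the similar locking wheel of the edge stop, which stands on the clamp's base plate beside the wrench.

Things in the scene. Friction and masses are not known exactly. Their poses are not given: they have to be found in the camera images.
- wheel_grip (a point): Knurled steel thumb wheel on the wrench's head: 38 mm diameter, 24 mm tall, upright axis; point at its centre, 62 mm above the bench, 18 mm above the head's flat top (keep fingertips above that). Wrench frame: x from handle to nut (nut axis 45 mm along +x), z up; does not turn with the wheel. Clockwise closes the jaw 8 mm per rad (0.9 to 1.2 rad in all, 0.16 N m) to a firm stop; stays put.
- handle_grip (a point): Point at mid-thickness of the wrench's straight steel handle, 37 mm above the bench, 130 mm from the nut's upright axis, about which it swings (along this point's +x; z up). Handle 20 mm wide, 12 mm thick, level, ending in a round eye 183 mm from that axis; starts pointing roughly at the robot. Clockwise moves it to its +y. Needs under 3 N; stays where it is left.
- jaw (a joint): Travel in m of the wrench's moving jaw (on the wrench's +y side): 0 wide open, 0.0096 fully closed, snug on the nut. Starts at 0 to 0.0024; moved only by the thumb wheel. While it is loose the wrench slips round the nut.
- nut (a joint): Angle in rad of the steel hex nut (30 mm across flats, 46 mm above the bench at its top): 0 at the start, grows clockwise seen from above; 0.785 is 45 degrees. Only the snug wrench turns it.
- lock_wheel (a joint): Angle in rad (0 at the start) of the edge stop's locking wheel, alike in size to the wrench's but not to be turned. It stands on the grey base plate (160 x 155 x 10 mm), 40 mm beyond the nut and 72 mm to its right, seen along the handle from its eye end; its top is 62 mm above the bench.

How it is judged:
By the outcome, as a careful person would: the job done as asked, in the order asked, and still so for the second after the job is handed in, with the robot touching nothing.
It also fails if it takes over 45 s, if anything falls off the work surface, if the arm or the gripper's body presses on something with over 40 N, if the wrist force passes 120 N, or if a joint passes its speed limit or range.

ROBOT

A 6-joint arm with a two-finger parallel gripper is mounted at the origin on a cart in front of the work surface, level with it; the furniture and walls round the work are solid. World frame = base frame: x ahead of the robot, y to its left, z up, the work surface at z = 0. Lengths are in m, angles in rad, forces in N, time in s.
With the tool pointing down it reaches from about 0.425 to 0.95 m from the base axis. Payload 3.5 kg.
Tool frame: the origin (TCP) lies at the very end of the fingers, on their centre line; the grasp point (between the pads) lies 19 mm behind it (grip_depth is the distance from the TCP to the grasp point, in m); x points along the fingers, z is the direction in which the jaws open and shut, and the axes are right-handed (so a half turn about x gives the same grasp; the last joint's range is limited). The gripper opens to 85 mm and grips with 20 to 120 N. Pads are 22 mm wide; open, the fingers measure 114 mm over their backs; the gripper's body (76 mm by 85 mm) begins 54 mm behind the grasp point. The pads swing forward as they close: fully open they stand 13 mm farther back than shut.
Start: joints at [1.036, 0.286, 1.577, -0, 1.279, -0.15], TCP at [0.253, 0.626, 0.231] pointing down, gripper open.
Joint ranges: [-2.77, 2.77], [-0.9, 2.22], [0.21, 2.48], [-1.53, 4.67], [0.24, 2.81], [-2.84, 2.84]. Speed limits (rad/s): [2.79, 2.79, 3.14, 3.14, 3.14, 3.14].

INTERFACE

Orientations are given as a unit quaternion [x, y, z, w].
In Python, from plant import get_state, read_camera, calibration, sign_off, recognise, grip_depth gives the robot as it stands. The module is installed in compiled form; this text tells all that it offers.
- The arm moves only by the tool servo_tool, never from a script. Its argument "deltas" is a list that holds one entry, the list of rows, each a list of 4 numbers: the shift along the world's x, y, z scaled (see below), then the turn about the world's z scaled (see below). In form: [[[tx, ty, tz, spin], ...]]. A call has exactly 5 rows; each row is the pose to reach, as a shift and turn from the pose commanded when the call began; what a row does not reach only later rows make up. The controller multiplies each number of a shift by 10 cm and each number of a turn by 90 degrees. A row lasts 1/10 s, in which the tool goes at most 50 mm and 8.59 degrees, less where a joint would pass 70% of its speed; a pose out of reach is approached as far as the arm can. A call with a number of a shift or a turn outside -1 to 1 is refused whole. A call with a gripper value outside its range is refused whole. "claw" is the gripper's target within -1 to 1 (fully open at 1, half-way at 0, shut at -1), set as the call begins (left out, the last holds). The fingers move at their own pace and stop on an object; "force" is the grip in N (left out, the last holds). Time passes only in rows, so rows that repeat a pose let the fingers close, or fill a call up. It gives the time, the measured TCP pose, the force and the opening at its end, in the units of the state.
- get_state(): the state, without advancing time (a new reading comes with each control period).
- read_camera(name): name is "scene" or "top"; returns the picture (400x640x3 uint8, blue, green, red); there is no depth.
- calibration(name): a dict with "intrinsics" (3x3 intrinsics, pixels), "R" (3x3) and "t" (3): a world point X has camera coordinates R X + t. Camera axes: x right, y down, z forward; pixel columns grow to the right and rows downward; lengths in m; the calibration is good to about 2 mm. A picture is of the moment at which its call begins. calibration takes no time and is no camera call.
- sign_off(): hands the job in, once; it reports no verdict.
Trained networks look in the newest picture that a camera, given by its name, has taken for a name from the list of things; names that differ only in an ending like _2 or _b are one class to them, and where a whole thing is asked for, a point or a joint stands for the part that bears it (a point fixed in the world has none). Each returns a list of dicts, best first, with "p" (0 to 1); they miss things now and then, are a little off and sometimes report something else, mostly with a low value. They report only what shows in the picture. A call takes as long as a camera call.
- recognise(camera, query): "at" ([x, y, z] in m, in world coordinates, good to about 4 mm: the middle of the surface that is visible of it).
The state is a dict: "time": time; "qpos": joint angles; "dq": joint speeds; "joint_efforts": joint torques, N m; "eef_pos": TCP position; "tcp_rot": TCP orientation; "contact_force": force on the tool from outside, world axes, zero at the start; "wrist_torque": the same for the moment, N m; "opening": opening from 0.0 (shut) to 1.0 (fully open).
Only numpy, scipy, OpenCV 4.12 (cv2) and the standard library are available. Lean on these libraries where they do the work, as an engineer would, in place of code of your own. Each camera call takes 0.05 s, during which the arm holds its last target. There are 200 camera calls.

## Working session

There is one attempt and no reset: what is moved stays moved. The work goes in short steps, Python scripts to look and compute and a tool call to move; the robot and the scene stay as the last step left them, time stands still between calls to the robot, and variables do not carry over. Pictures are saved under pics/ and viewed, about 8 in all and at most 12, crops included, and the job is handed in when it is done.

Besides the shell and the picture viewer there is one more tool, called after "Emit:" by a JSON object that holds its "fn" and its "kwargs", one argument or row to a line. servo_tool: Moves the arm, as the interface text tells. Its arguments: {"type":"object","properties":{"deltas":{"type":"array"},"claw":{"type":"number"},"force":{"type":"number"}},"required":["deltas"]}

```bash
mkdir -p pics; python3 - <<'E'
from plant import *
import cv2
s=get_state(); print(s); print(grip_depth if not callable(grip_depth) else grip_depth())
for c in("scene","top"):
    cv2.imwrite(f"pics/{c}0.png",read_camera(c))
    k=calibration(c); print(c,k["intrinsics"],k["R"],k["t"])
    for q in("wheel_grip","handle_grip","nut","lock_wheel","jaw"):
        print(c,q,recognise(c,q)[:3])
E
```

```text
{'time': 0.0, 'qpos': array([ 1.03598221e+00,  2.87210328e-01,  1.57816221e+00, -1.10192116e-05,
        1.27858466e+00, -1.50027889e-01]), 'dq': array([-0.00010497, -0.0006703 , -0.00132125,  0.00082394,  0.00022506,
        0.00120706]), 'joint_efforts': array([ 2.44861651e-03, -4.05973363e+01, -2.92632776e+01, -5.16608998e-05,
        5.73740312e-03,  1.51922217e-05]), 'eef_pos': array([0.25302733, 0.62508264, 0.2299254 ]), 'tcp_rot': array([-0.39553289,  0.58713159,  0.39480949,  0.58562419]), 'contact_force': array([-0.39249674, -0.06590619, -0.51073651]), 'wrist_torque': array([ 0.01106905,  0.01173546, -0.01247949]), 'opening': 1.0001787020448285}
0.0187
scene [[479.53697269   0.         318.27972373]
 [  0.         479.53697269 201.02679219]
 [  0.           0.           1.        ]] [[ 0.53225352 -0.84654289  0.00844558]
 [-0.42642119 -0.27669857 -0.86116367]
 [ 0.73134886  0.45475602 -0.50825761]] [-0.22061646  0.35987305  0.41412923]
scene wheel_grip [{'at': [0.5841, 0.1531, 0.044], 'p': 0.63}]
scene handle_grip [{'at': [0.5826, 0.1531, 0.0454], 'p': 0.74}]
scene nut [{'at': [0.6421, 0.1696, 0.0421], 'p': 0.42}]
scene lock_wheel [{'at': [0.6886, 0.1148, 0.058], 'p': 0.68}]
scene jaw []
top [[413.99527819   0.         315.90178789]
 [  0.         413.99527819 200.63749785]
 [  0.           0.           1.        ]] [[ 0.12146364 -0.99259084  0.00316454]
 [-0.97150417 -0.11953579 -0.20467252]
 [ 0.20353434  0.0217859  -0.97882539]] [0.04080684 0.59950599 0.79741842]
top wheel_grip [{'at': [0.589, 0.1633, 0.0452], 'p': 0.57}]
top handle_grip [{'at': [0.5887, 0.1618, 0.0421], 'p': 0.71}]
top nut []
top lock_wheel [{'at': [0.6979, 0.1231, 0.064], 'p': 0.79}]
top jaw [{'at': [0.6302, 0.2129, 0.0461], 'p': 0.48}, {'at': [0.5872, 0.1646, 0.0439], 'p': 0.39}]
```

```bash
python3 - <<'E'
import cv2
for c,b in(("scene",(180,130,420,330)),("top",(140,60,380,260))):
    im=cv2.imread(f"pics/{c}0.png"); x,y,X,Y=b
    cv2.imwrite(f"pics/{c}0c.png",cv2.resize(im[y:Y,x:X],None,fx=3,fy=3,interpolation=cv2.INTER_CUBIC))
E
```

```text
(no output)
```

View pics/scene0.png

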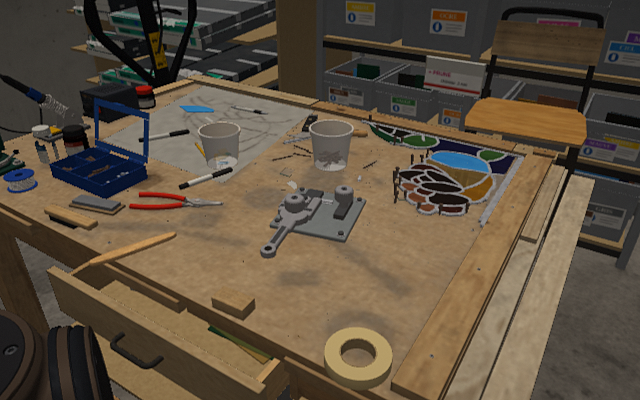

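View pics/top0c.png

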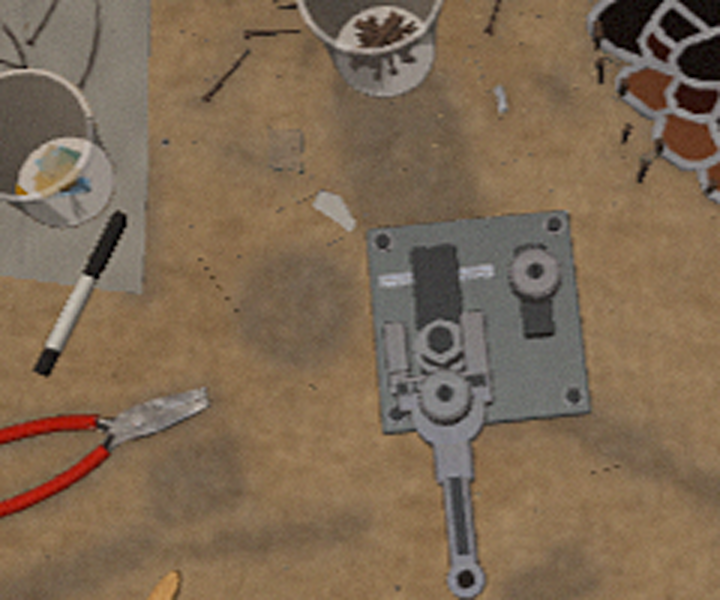

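The top view shows the wrench: wheel at full-image pixel (288.7,191), nut (286.7,173.7), eye (295,253.3) and lock wheel (318.3,150.3). The handle points down, towards the robot.

```bash
cat > h.py <<'E'
import numpy as np, cv2
from plant import *
def ray(c,uv,z):
    k=calibration(c);K,R,t=map(np.array,(k["intrinsics"],k["R"],k["t"]))
    d=R.T@np.linalg.solve(K,[*uv,1]);o=-R.T@t
    return o+d*(z-o[2])/d[2]
def proj(c,X):
    k=calibration(c);K,R,t=map(np.array,(k["intrinsics"],k["R"],k["t"]))
    p=K@(R@np.array(X)+t);return p[:2]/p[2]
E
python3 - <<'E'
from h import *
im=cv2.imread("pics/scene0.png"); x,y=230,170
im=cv2.resize(im[y:y+100,x:x+150],None,fx=5,fy=5,interpolation=cv2.INTER_CUBIC)
P={}
for n,uv,z in(("wheel",(288.7,191),.074),("nut",(286.7,173.7),.046),("eye",(295,253.3),.043),("lock",(318.3,150.3),.062)):
    X=ray("top",uv,z);P[n]=X;p=proj("scene",X);print(n,X.round(4),p.round(1))
    cv2.circle(im,tuple(int(v) for v in (p-[x,y])*5),3,(0,0,255),-1)
n=P["nut"]
for k in("wheel","eye","lock"):
    d=(P[k]-n)[:2];print(k,np.hypot(*d),np.degrees(np.arctan2(d[1],d[0])))
cv2.imwrite("pics/sc1.png",im)
E
```

```text
wheel [0.6008 0.1712 0.074 ] [294.1 197. ]
nut [0.6443 0.1832 0.046 ] [301.9 198.4]
eye [0.4783 0.1433 0.043 ] [266.6 248.1]
lock [0.6994 0.1217 0.062 ] [343.1 188.2]
wheel 0.045094012671026557 -164.6093743527317
eye 0.1706821090678116 -166.4955598321513
lock 0.08251422115721228 -48.106303522442424
```

View pics/sc1.png

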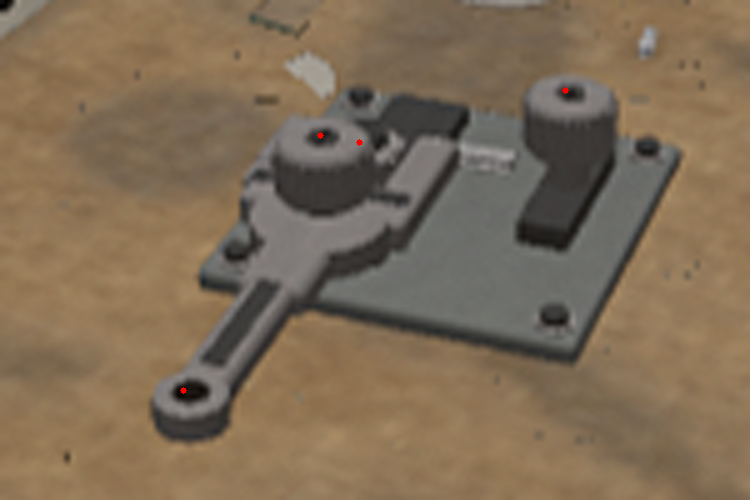

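The scene view agrees with the top-camera points: wheel bore at crop (320,135), eye (185,390) and lock wheel (568,90) all land on their features. That puts the wheel at about (0.600, 0.171), the nut at (0.644, 0.183) and the wrench yaw at about 14.5°. Next I move above the wheel.

Emit:
{"fn": "servo_tool", "kwargs": {
  "deltas": [
    [[0.14,-0.18,0,0.03],[0.28,-0.36,0,0.06],[0.42,-0.54,0,0.09],[0.56,-0.72,0,0.12],[0.7,-0.9,0,0.15]]
  ],
  "claw": 1
}}

```text
time: 1.1
eef_pos: [0.3238, 0.5349, 0.2314]
tcp_rot: [-0.462, 0.535, 0.462, 0.535]
contact_force: [0.3, 0.2, 0.6]
opening: 1.001
```

Emit:
{"fn": "servo_tool", "kwargs": {
  "deltas": [
    [[0.14,-0.18,0,0.03],[0.28,-0.36,0,0.06],[0.42,-0.54,0,0.09],[0.56,-0.72,0,0.12],[0.7,-0.9,0,0.15]]
  ]
}}

```text
time: 1.6
eef_pos: [0.3939, 0.4449, 0.2315]
tcp_rot: [0.522, -0.477, -0.522, -0.478]
contact_force: [-0.3, 0.6, 0.9]
opening: 0.997
```

Emit:
{"fn": "servo_tool", "kwargs": {
  "deltas": [
    [[0.14,-0.18,0,0.03],[0.28,-0.36,0,0.06],[0.42,-0.54,0,0.09],[0.56,-0.72,0,0.12],[0.7,-0.9,0,0.15]]
  ]
}}

```text
time: 2.1
eef_pos: [0.4639, 0.3549, 0.2315]
tcp_rot: [0.574, -0.413, -0.574, -0.413]
contact_force: [0.1, -0.3, 0.0]
opening: 0.998
```

Emit:
{"fn": "servo_tool", "kwargs": {
  "deltas": [
    [[0.14,-0.18,0,0.03],[0.28,-0.36,0,0.06],[0.42,-0.54,0,0.09],[0.56,-0.72,0,0.12],[0.7,-0.9,0,0.15]]
  ]
}}

```text
time: 2.6
eef_pos: [0.5339, 0.2649, 0.2315]
tcp_rot: [0.619, -0.342, -0.619, -0.343]
contact_force: [0.0, 0.1, -0.0]
opening: 1.003
```

Emit:
{"fn": "servo_tool", "kwargs": {
  "deltas": [
    [[0.13,-0.19,-0.1,0.01],[0.27,-0.38,-0.2,0.02],[0.4,-0.56,-0.3,0.03],[0.53,-0.75,-0.4,0.04],[0.66,-0.94,-0.6,0.05]]
  ]
}}

```text
time: 3.1
eef_pos: [0.601, 0.171, 0.1728]
tcp_rot: [0.633, -0.318, -0.63, -0.319]
contact_force: [0.2, 0.4, 0.3]
opening: 1.001
```

Emit:
{"fn": "servo_tool", "kwargs": {
  "deltas": [
    [[0,0,-0.2,0],[0,0,-0.4,0],[0,0,-0.6,0],[0,0,-0.7,0],[0,0,-0.7,0]]
  ]
}}

```text
time: 3.6
eef_pos: [0.5981, 0.1715, 0.0995]
tcp_rot: [-0.63, 0.319, 0.632, 0.318]
contact_force: [-0.1, 0.9, -0.1]
opening: 0.997
```

```bash
python3 - <<'E'
from h import *
s=get_state();print(s["eef_pos"],s["qpos"])
out=[]
for c in("top","scene"):
    im=read_camera(c);p=proj(c,[.6,.171,.074]).astype(int);im=im[p[1]-50:p[1]+50,p[0]-50:p[0]+50];out.append(cv2.resize(im,(400,400),interpolation=cv2.INTER_CUBIC))
cv2.imwrite("pics/a1.png",np.hstack(out))
E
```

```text
[0.5981243  0.17150594 0.09945312] [ 1.16362789e-01  3.10469801e-01  1.80315384e+00  1.72046301e-05
  1.03162216e+00 -2.09063669e+00]
```

View pics/a1.png

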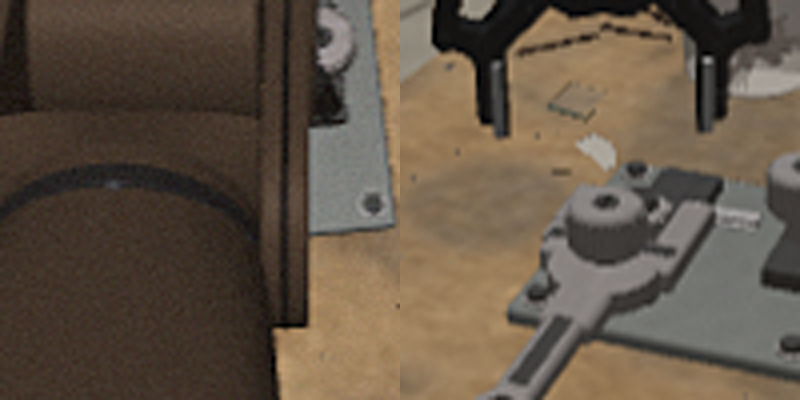

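The picture shows the open fingers above and either side of the wheel. I descend and close.

Emit:
{"fn": "servo_tool", "kwargs": {
  "deltas": [
    [[0.02,0,-0.15,0],[0.02,0,-0.3,0],[0.02,0,-0.42,0],[0.02,0,-0.5,0],[0.02,0,-0.5,0]]
  ]
}}

```text
time: 4.2
eef_pos: [0.5998, 0.1715, 0.0489]
tcp_rot: [-0.63, 0.319, 0.632, 0.318]
contact_force: [-0.1, 0.7, 0.4]
opening: 1.0
```

Emit:
{"fn": "servo_tool", "kwargs": {
  "deltas": [
    [[0,0,0,0],[0,0,0,0],[0,0,0,0],[0,0,0,0],[0,0,0,0]]
  ],
  "claw": -1,
  "force": 50
}}

```text
time: 4.7
eef_pos: [0.6015, 0.1719, 0.0525]
tcp_rot: [-0.631, 0.318, 0.631, 0.319]
contact_force: [-2.6, 0.6, 4.5]
opening: 0.396
```

Emit:
{"fn": "servo_tool", "kwargs": {
  "deltas": [
    [[0,0,0,0],[0,0,0,0],[0,0,0,0],[0,0,0,0],[0,0,0,0]]
  ]
}}

```text
time: 5.2
eef_pos: [0.6015, 0.1719, 0.0525]
tcp_rot: [0.631, -0.318, -0.631, -0.319]
contact_force: [-3.4, -0.6, 6.2]
opening: 0.398
```

```bash
python3 - <<'E'
from h import *
s=get_state();print(s)
out=[]
for c in("scene",):
    im=read_camera(c);p=proj(c,[.6,.171,.074]).astype(int);im=im[p[1]-50:p[1]+50,p[0]-60:p[0]+60];out.append(cv2.resize(im,None,fx=5,fy=5,interpolation=cv2.INTER_CUBIC))
cv2.imwrite("pics/a2.png",np.hstack(out))
E
```

```text
{'time': 5.2, 'qpos': array([ 1.16291426e-01,  3.78919986e-01,  1.81340953e+00,  3.47291766e-04,
        9.49026473e-01, -2.09106940e+00]), 'dq': array([ 0.00050481, -0.00026046,  0.00055454,  0.00038698,  0.00070261,
       -0.00054299]), 'joint_efforts': array([-7.80068412e-01, -3.63245487e+01, -2.37210882e+01, -1.60648758e-01,
       -7.50191510e-01,  2.99431023e-02]), 'eef_pos': array([0.6014868 , 0.17192178, 0.05247153]), 'tcp_rot': array([ 0.63133759, -0.31835385, -0.63130789, -0.31861264]), 'contact_force': array([-3.40008533, -0.58785598,  6.22466858]), 'wrist_torque': array([0.0910797 , 0.55767754, 0.03797754]), 'opening': 0.39802169155926886}
```

View pics/a2.png

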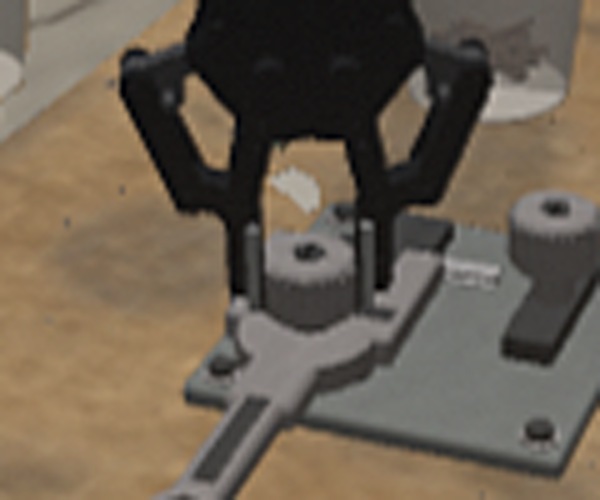

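The wheel sits centred between the pads. I turn it clockwise in stages and watch the torque.

Emit:
{"fn": "servo_tool", "kwargs": {
  "deltas": [
    [[0,0,0,-0.08],[0,0,0,-0.16],[0,0,0,-0.24],[0,0,0,-0.32],[0,0,0,-0.4]]
  ]
}}

```text
time: 5.75
eef_pos: [0.6014, 0.1721, 0.0524]
tcp_rot: [-0.501, 0.499, 0.501, 0.499]
contact_force: [-3.5, 0.8, 6.6]
opening: 0.398
```

```bash
cat > st.py <<'E'
from h import *
from scipy.spatial.transform import Rotation as Ro
s=get_state();z=Ro.from_quat(s["tcp_rot"]).as_matrix()[:,2]
print(s["time"],"yaw",np.degrees(np.arctan2(z[1],z[0])).round(2),"pos",s["eef_pos"].round(4),"F",s["contact_force"].round(2),"T",s["wrist_torque"].round(3),"op",round(s["opening"],3),"eff6",s["joint_efforts"][5].round(3))
E
python3 st.py
```

```text
5.75 yaw 90.21 pos [0.6014 0.1721 0.0524] F [-3.47  0.81  6.59] T [0.212 0.542 0.109] op 0.398 eff6 -0.503
```

Emit:
{"fn": "servo_tool", "kwargs": {
  "deltas": [
    [[0,0,0,-0.04],[0,0,0,-0.08],[0,0,0,-0.12],[0,0,0,-0.15],[0,0,0,-0.15]]
  ]
}}

```text
time: 6.25
eef_pos: [0.6014, 0.1721, 0.0524]
tcp_rot: [-0.44, 0.554, 0.44, 0.554]
contact_force: [-3.2, 1.4, 4.7]
opening: 0.403
```

```bash
python3 st.py
```

```text
6.25 yaw 76.92 pos [0.6014 0.1721 0.0524] F [-3.17  1.41  4.66] T [0.168 0.543 0.034] op 0.403 eff6 0.127
```

Emit:
{"fn": "servo_tool", "kwargs": {
  "deltas": [
    [[0,0,0,-0.02],[0,0,0,-0.03],[0,0,0,-0.04],[0,0,0,-0.04],[0,0,0,-0.04]]
  ]
}}

```text
time: 6.75
eef_pos: [0.6014, 0.1721, 0.0524]
tcp_rot: [-0.422, 0.567, 0.423, 0.567]
contact_force: [-3.4, 0.7, 5.2]
opening: 0.399
```

```bash
python3 st.py
```

```text
6.75 yaw 73.37 pos [0.6014 0.1721 0.0524] F [-3.38  0.72  5.19] T [0.176 0.516 0.019] op 0.399 eff6 0.075
```

Emit:
{"fn": "servo_tool", "kwargs": {
  "deltas": [
    [[0,0,0,-0.02],[0,0,0,-0.03],[0,0,0,-0.04],[0,0,0,-0.04],[0,0,0,-0.04]]
  ]
}}

```text
time: 7.25
eef_pos: [0.6014, 0.1721, 0.0525]
tcp_rot: [-0.404, 0.58, 0.405, 0.58]
contact_force: [-3.0, 0.9, 5.5]
opening: 0.402
```

```bash
python3 st.py
```

```text
7.25 yaw 69.77 pos [0.6014 0.1721 0.0525] F [-3.05  0.91  5.47] T [0.145 0.51  0.083] op 0.402 eff6 0.075
```

Emit:
{"fn": "servo_tool", "kwargs": {
  "deltas": [
    [[0,0,0,-0.01],[0,0,0,-0.02],[0,0,0,-0.03],[0,0,0,-0.04],[0,0,0,-0.05]]
  ]
}}

```text
time: 7.75
eef_pos: [0.6014, 0.1721, 0.0525]
tcp_rot: [-0.381, 0.595, 0.381, 0.596]
contact_force: [-3.1, 1.3, 5.0]
opening: 0.4
```

```bash
python3 st.py
```

```text
7.75 yaw 65.27 pos [0.6014 0.1721 0.0525] F [-3.07  1.33  5.04] T [0.204 0.544 0.135] op 0.4 eff6 0.074
```

Emit:
{"fn": "servo_tool", "kwargs": {
  "deltas": [
    [[0,0,0,-0.01],[0,0,0,-0.02],[0,0,0,-0.03],[0,0,0,-0.04],[0,0,0,-0.05]]
  ]
}}

```text
time: 8.25
eef_pos: [0.6013, 0.1724, 0.0524]
tcp_rot: [-0.357, 0.61, 0.358, 0.61]
contact_force: [-3.5, 3.8, 6.5]
opening: 0.401
```

```bash
python3 st.py
```

```text
8.25 yaw 60.76 pos [0.6013 0.1724 0.0524] F [-3.53  3.84  6.46] T [0.544 0.567 0.273] op 0.401 eff6 0.182
```

Emit:
{"fn": "servo_tool", "kwargs": {
  "deltas": [
    [[0,0,0,-0.01],[0,0,0,-0.02],[0,0,0,-0.03],[0,0,0,-0.04],[0,0,0,-0.04]]
  ]
}}

```text
time: 8.75
eef_pos: [0.6008, 0.1746, 0.0525]
tcp_rot: [-0.337, 0.62, 0.34, 0.621]
contact_force: [-4.7, 8.3, 6.0]
opening: 0.398
```

```bash
python3 st.py; python3 - <<'E'
from h import *
im=read_camera("scene");p=proj("scene",[.6,.171,.074]).astype(int);im=im[p[1]-50:p[1]+50,p[0]-60:p[0]+60]
cv2.imwrite("pics/a3.png",cv2.resize(im,None,fx=5,fy=5,interpolation=cv2.INTER_CUBIC))
E
```

```text
8.75 yaw 57.23 pos [0.6008 0.1746 0.0525] F [-4.66  8.31  5.96] T [1.384 0.716 0.412] op 0.398 eff6 0.455
```

View pics/a3.png

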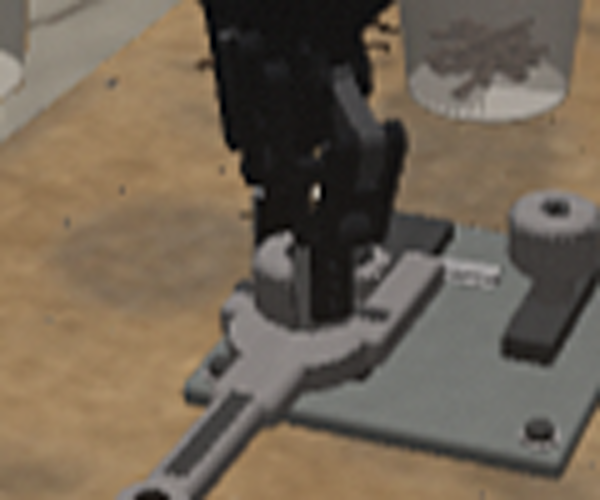

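The torque has climbed to 0.41 N m and the wrench itself starts to follow, so the stop has been reached at about 68° of wheel turn. I release and lift.

Emit:
{"fn": "servo_tool", "kwargs": {
  "deltas": [
    [[0,0,0,0],[0,0,0,0],[0,0,0,0],[0,0,0.1,0],[0,0,0.3,0]]
  ],
  "claw": 0.5
}}

```text
time: 9.3
eef_pos: [0.6, 0.171, 0.08]
tcp_rot: [-0.338, 0.622, 0.339, 0.62]
contact_force: [0.6, 0.5, 0.5]
opening: 0.746
```

Emit:
{"fn": "servo_tool", "kwargs": {
  "deltas": [
    [[-0.2,0,0.2,0.08],[-0.5,0,0.4,0.16],[-0.8,0,0.6,0.24],[-0.9,0,0.6,0.32],[-0.9,0,0.6,0.4]]
  ]
}}

```text
time: 9.8
eef_pos: [0.5106, 0.1716, 0.143]
tcp_rot: [0.515, -0.484, -0.514, -0.485]
contact_force: [-0.0, 0.2, 1.1]
opening: 0.753
```

```bash
python3 st.py; python3 - <<'E'
from h import *
a=read_camera("scene")[150:270,220:380];b=read_camera("top")[140:280,230:370]
cv2.imwrite("pics/a4.png",np.hstack([cv2.resize(a,(440,330),interpolation=cv2.INTER_CUBIC),cv2.resize(b,(330,330),interpolation=cv2.INTER_CUBIC)]))
E
```

```text
9.8 yaw 93.45 pos [0.5106 0.1716 0.143 ] F [-0.04  0.2   1.14] T [-0.015 -0.032  0.021] op 0.753 eff6 0.672
```

View pics/a4.png

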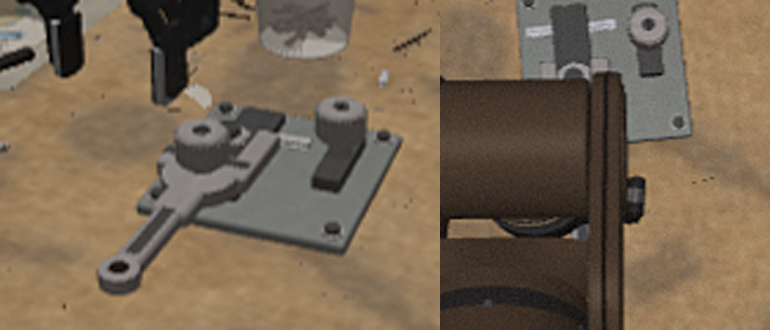

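The scene crop shows the wheel bore at full-image (293.8,197.3) and the eye at (263.3,247.5). Both have moved slightly clockwise.

```bash
python3 - <<'E'
from h import *
n=np.array([.6443,.1832])
for q,z in(((263.3,247.5),.043),((266.8,248.2),.043),((293.8,197.3),.074)):
    X=ray("scene",q,z);d=X[:2]-n;print(X.round(4),np.hypot(*d).round(4),np.degrees(np.arctan2(d[1],d[0])).round(2)%360)
for a in (191,190,146.5,148.5):
    print(a,(n+.13*np.array([np.cos(np.radians(a)),np.sin(np.radians(a))])).round(4))
E
```

```text
[0.4766 0.149  0.043 ] 0.1711 191.52
[0.4782 0.1428 0.043 ] 0.1709 193.66
[0.5998 0.1711 0.074 ] 0.0462 195.23
191 [0.5167 0.1584]
190 [0.5163 0.1606]
146.5 [0.5359 0.255 ]
148.5 [0.5335 0.2511]
```

Emit:
{"fn": "servo_tool", "kwargs": {
  "deltas": [
    [[0.02,-0.05,-0.1,0.03],[0.04,-0.1,-0.2,0.06],[0.06,-0.14,-0.35,0.09],[0.06,-0.14,-0.5,0.09],[0.06,-0.14,-0.6,0.09]]
  ]
}}

```text
time: 10.4
eef_pos: [0.5169, 0.1574, 0.0799]
tcp_rot: [-0.546, 0.45, 0.546, 0.449]
contact_force: [-0.3, 0.6, -0.1]
opening: 0.748
```

Emit:
{"fn": "servo_tool", "kwargs": {
  "deltas": [
    [[0,0,-0.15,0],[0,0,-0.3,0],[0,0,-0.45,0],[0,0,-0.6,0],[0,0,-0.6,0]]
  ]
}}

```text
time: 10.9
eef_pos: [0.5152, 0.1574, 0.0184]
tcp_rot: [-0.545, 0.45, 0.548, 0.447]
contact_force: [-0.4, -0.3, -0.4]
opening: 0.749
```

Emit:
{"fn": "servo_tool", "kwargs": {
  "deltas": [
    [[0,0,0,0],[0,0,0,0],[0,0,0,0],[0,0,0,0],[0,0,0,0]]
  ],
  "claw": -1,
  "force": 25
}}

```text
time: 11.4
eef_pos: [0.5181, 0.1578, 0.0223]
tcp_rot: [0.547, -0.448, -0.546, -0.449]
contact_force: [-0.0, 0.5, 3.2]
opening: 0.228
```

Emit:
{"fn": "servo_tool", "kwargs": {
  "deltas": [
    [[0,0,0,0],[0,0,0,0],[0,0,0,0],[0,0,0,0],[0,0,0,0]]
  ]
}}

```text
time: 11.9
eef_pos: [0.5181, 0.1578, 0.0223]
tcp_rot: [0.547, -0.448, -0.546, -0.449]
contact_force: [-0.5, 0.0, 5.5]
opening: 0.23
```

```bash
python3 st.py; python3 - <<'E'
from h import *
a=read_camera("scene")[150:270,220:380]
cv2.imwrite("pics/a5.png",cv2.resize(a,(640,480),interpolation=cv2.INTER_CUBIC))
E
```

```text
11.9 yaw 101.25 pos [0.5181 0.1578 0.0223] F [-0.54  0.04  5.52] T [ 0.03   0.181 -0.031] op 0.23 eff6 -0.0
```

View pics/a5.png

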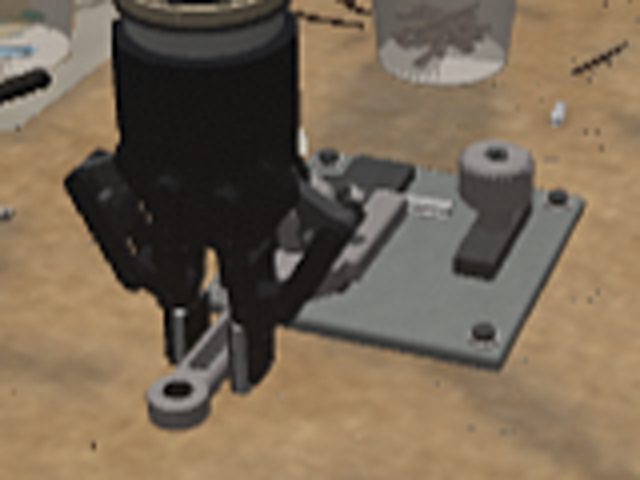

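```bash
python3 - <<'E'
import numpy as np
n=np.array([.6443,.1832]);p=np.array([.5181,.1578])
d=p-n
def at(a):
    c,s=np.cos(np.radians(-a)),np.sin(np.radians(-a));return n+np.array([[c,-s],[s,c]])@d
for k in range(4):
    b=at(11*k);print([[*((at(11*k+a)-b)*10).round(3),0,round(-a/90,3)] for a in (2.2,4.4,6.6,8.8,11)])
E
```

```text
[[np.float64(-0.009), np.float64(0.049), 0, -0.024], [np.float64(-0.016), np.float64(0.098), 0, -0.049], [np.float64(-0.021), np.float64(0.147), 0, -0.073], [np.float64(-0.024), np.float64(0.196), 0, -0.098], [np.float64(-0.025), np.float64(0.245), 0, -0.122]]
[[np.float64(0.001), np.float64(0.049), 0, -0.024], [np.float64(0.003), np.float64(0.099), 0, -0.049], [np.float64(0.008), np.float64(0.148), 0, -0.073], [np.float64(0.014), np.float64(0.197), 0, -0.098], [np.float64(0.022), np.float64(0.246), 0, -0.122]]
[[np.float64(0.01), np.float64(0.048), 0, -0.024], [np.float64(0.022), np.float64(0.096), 0, -0.049], [np.float64(0.036), np.float64(0.144), 0, -0.073], [np.float64(0.051), np.float64(0.191), 0, -0.098], [np.float64(0.069), np.float64(0.237), 0, -0.122]]
[[np.float64(0.019), np.float64(0.046), 0, -0.024], [np.float64(0.04), np.float64(0.09), 0, -0.049], [np.float64(0.062), np.float64(0.134), 0, -0.073], [np.float64(0.087), np.float64(0.178), 0, -0.098], [np.float64(0.112), np.float64(0.22), 0, -0.122]]
```

Emit:
{"fn": "servo_tool", "kwargs": {
  "deltas": [
    [[-0.01,0.05,0,-0.024],[-0.016,0.1,0,-0.049],[-0.02,0.147,0,-0.073],[-0.024,0.196,0,-0.098],[-0.025,0.245,0,-0.122]]
  ]
}}

```text
time: 12.45
eef_pos: [0.5156, 0.1822, 0.0223]
tcp_rot: [0.502, -0.499, -0.5, -0.499]
contact_force: [-0.2, -0.8, 5.6]
opening: 0.228
```

Emit:
{"fn": "servo_tool", "kwargs": {
  "deltas": [
    [[0,0.05,0,-0.024],[0.003,0.1,0,-0.049],[0.008,0.148,0,-0.073],[0.014,0.197,0,-0.098],[0.022,0.246,0,-0.122]]
  ]
}}

```text
time: 12.95
eef_pos: [0.5179, 0.2069, 0.0223]
tcp_rot: [-0.451, 0.544, 0.451, 0.545]
contact_force: [-1.0, -0.6, 5.3]
opening: 0.227
```

```bash
python3 st.py
```

```text
12.95 yaw 79.26 pos [0.5179 0.2069 0.0223] F [-0.99 -0.64  5.28] T [-0.167  0.113  0.093] op 0.227 eff6 -0.145
```

Emit:
{"fn": "servo_tool", "kwargs": {
  "deltas": [
    [[0.01,0.048,0,-0.024],[0.022,0.096,0,-0.049],[0.036,0.144,0,-0.073],[0.051,0.191,0,-0.098],[0.069,0.237,0,-0.122]]
  ]
}}

```text
time: 13.45
eef_pos: [0.5248, 0.2307, 0.0223]
tcp_rot: [-0.397, 0.585, 0.396, 0.586]
contact_force: [-0.8, -1.0, 5.7]
opening: 0.227
```

Emit:
{"fn": "servo_tool", "kwargs": {
  "deltas": [
    [[0.019,0.046,0,-0.024],[0.04,0.09,0,-0.049],[0.062,0.134,0,-0.073],[0.087,0.178,0,-0.098],[0.112,0.22,0,-0.122]]
  ]
}}

```text
time: 13.95
eef_pos: [0.536, 0.2527, 0.0224]
tcp_rot: [-0.339, 0.62, 0.339, 0.621]
contact_force: [0.1, 0.1, 4.9]
opening: 0.224
```

```bash
python3 st.py
```

```text
13.95 yaw 57.3 pos [0.536  0.2527 0.0224] F [0.07 0.13 4.89] T [-0.103  0.116  0.108] op 0.224 eff6 -0.114
```

The swing is done: 44° with small forces. I release, lift, and back off so the cameras can see.

Emit:
{"fn": "servo_tool", "kwargs": {
  "deltas": [
    [[0,0,0,0],[0,0,0,0],[0,0,0,0],[0,0,0,0],[0,0,0.1,0]]
  ],
  "claw": 0.3
}}

```text
time: 14.45
eef_pos: [0.5335, 0.2518, 0.0298]
tcp_rot: [-0.339, 0.622, 0.34, 0.619]
contact_force: [0.2, -0.0, -0.3]
opening: 0.648
```

Emit:
{"fn": "servo_tool", "kwargs": {
  "deltas": [
    [[0,0,0.2,0],[0,0,0.4,0],[0,0,0.6,0],[0,0,0.8,0],[0,0,1,0]]
  ]
}}

```text
time: 14.95
eef_pos: [0.5352, 0.2524, 0.1329]
tcp_rot: [-0.339, 0.62, 0.339, 0.621]
contact_force: [0.6, 0.1, 0.1]
opening: 0.654
```

Emit:
{"fn": "servo_tool", "kwargs": {
  "deltas": [
    [[-0.1,0.2,0.1,0],[-0.2,0.4,0.2,0],[-0.3,0.6,0.3,0],[-0.4,0.8,0.4,0],[-0.5,1,0.5,0]]
  ]
}}

```text
time: 15.45
eef_pos: [0.4847, 0.3531, 0.1825]
tcp_rot: [-0.339, 0.62, 0.339, 0.621]
contact_force: [0.5, 0.5, -0.7]
opening: 0.648
```

Emit:
{"fn": "servo_tool", "kwargs": {
  "deltas": [
    [[-0.1,0.2,0,0],[-0.2,0.4,0,0],[-0.3,0.6,0,0],[-0.4,0.8,0,0],[-0.5,1,0,0]]
  ]
}}

```text
time: 15.95
eef_pos: [0.4347, 0.4532, 0.1821]
tcp_rot: [-0.339, 0.62, 0.339, 0.621]
contact_force: [0.3, 0.4, 0.1]
opening: 0.653
```

```bash
python3 st.py; python3 - <<'E'
from h import *
a=read_camera("top");cv2.imwrite("pics/top6.png",a);cv2.imwrite("pics/scene6.png",read_camera("scene"))
o=cv2.imread("pics/top0.png")
f=lambda i:cv2.resize(i[130:270,225:345],(390,455),interpolation=cv2.INTER_CUBIC)
cv2.imwrite("pics/a6.png",np.hstack([f(o),f(a)]))
E
```

```text
15.95 yaw 57.34 pos [0.4347 0.4532 0.1821] F [0.3  0.41 0.15] T [0.006 0.014 0.089] op 0.653 eff6 -0.188
```

View pics/a6.png

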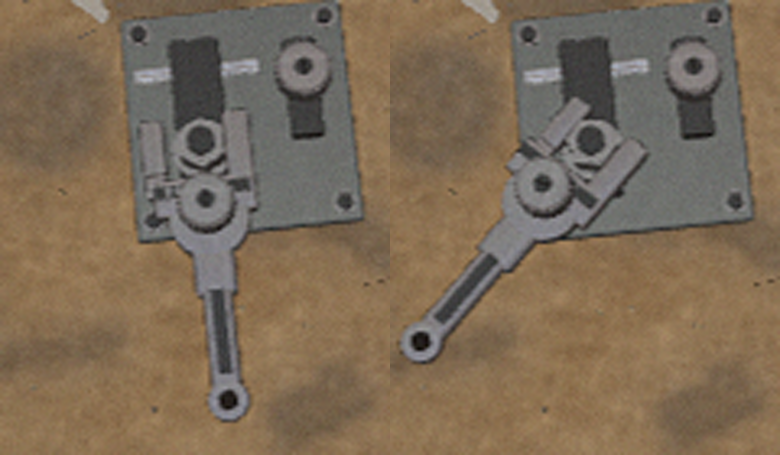

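The top view shows the handle swung clockwise, with the eye at full-image pixel (234.2,235.2). The lock wheel has not moved and the jaw is much narrower. I zoom in on the nut to check it is snug.

```bash
python3 - <<'E'
from h import *
n=np.array([.6443,.1832])
X=ray("top",(234.2,235.2),.043);d=X[:2]-n;print(X,np.hypot(*d),np.degrees(np.arctan2(d[1],d[0])))
# rectified overhead views at nut-top height, 1 px = 0.2 mm, rotated into wrench frame
out=[]
for f,a in(("top0",14.0),("top6",None)):
    a=a if a is not None else np.degrees(np.arctan2(d[1],d[0]))-180
    ux=np.array([np.cos(np.radians(a)),np.sin(np.radians(a))]);uy=np.array([-ux[1],ux[0]])
    src=[];dst=[]
    for i,j in((-.04,-.04),(.04,-.04),(.04,.04),(-.04,.04)):
        src.append(proj("top",[*(n+i*ux+j*uy),.046]));dst.append((195-j/.04*195,195-i/.04*195))
    H=cv2.getPerspectiveTransform(np.float32(src),np.float32(dst))
    out.append(cv2.warpPerspective(cv2.imread(f"pics/{f}.png"),H,(390,390),flags=cv2.INTER_CUBIC))
cv2.imwrite("pics/a7.png",cv2.convertScaleAbs(np.hstack(out),alpha=1.5))
E
```

```text
[0.50014202 0.27405403 0.043     ] 0.1703994610858146 147.77925712922394
```

View pics/a7.png

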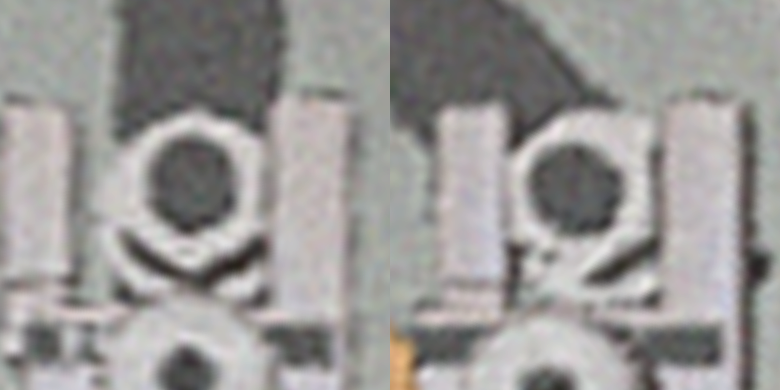

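```bash
python3 - <<'E'
from h import *
n=np.array([.6443,.1832])
avg=lambda c:np.mean([read_camera(c).astype(float) for _ in range(8)],0).clip(0,255).astype(np.uint8)
T,S=avg("top"),avg("scene")
cv2.imwrite("pics/topA.png",T);cv2.imwrite("pics/sceneA.png",S)
def rect(im,c,a,z=.046,h=.028,N=390):
    ux=np.array([np.cos(np.radians(a)),np.sin(np.radians(a))]);uy=np.array([-ux[1],ux[0]])
    q=((-h,-h),(h,-h),(h,h),(-h,h))
    src=[proj(c,[*(n+i*ux+j*uy),z]) for i,j in q];dst=[(N/2-j/h*N/2,N/2-i/h*N/2) for i,j in q]
    return cv2.convertScaleAbs(cv2.warpPerspective(im,cv2.getPerspectiveTransform(np.float32(src),np.float32(dst)),(N,N),flags=cv2.INTER_LANCZOS4),alpha=1.4)
def hexa(im,off,col):
    im=im.copy();p=[(195-17.3e-3/.028*195*np.sin(np.radians(off+60*k)),195-17.3e-3/.028*195*np.cos(np.radians(off+60*k))) for k in range(6)]
    cv2.polylines(im,[np.int32(p)],True,col,1);return im
b=rect(cv2.imread("pics/top0.png"),"top",14);a=rect(T,"top",-32.2)
s0=rect(cv2.imread("pics/scene0.png"),"scene",14)
z=lambda i:cv2.resize(i,(290,290))
# row1: before, after; row2: after + turned hex (green), after + slipped hex (red)
cv2.imwrite("pics/a8.png",np.vstack([np.hstack([z(hexa(b,0,(0,255,0))),z(a)]),np.hstack([z(hexa(a,0,(0,255,0))),z(hexa(a,46,(0,0,255)))])]))
E
```

```text
(no output)
```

View pics/a8.png

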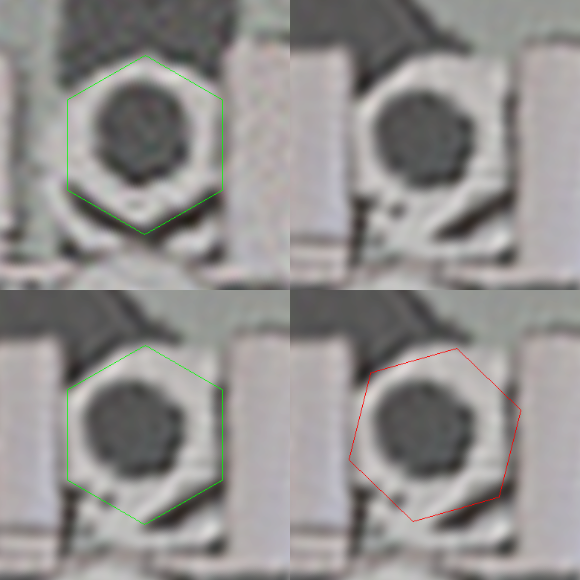

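The green "turned with the wrench" hexagon fits the nut's edges, and the red "slipped" one does not. The jaws lie against the flats, with about 32 mm between their inner edges against 41.5 mm before. The handle is at 147.8° (start about 193.6°), so I hand it in.

```bash
python3 st.py; python3 -c "
from plant import *
print(sign_off())"
```

```text
16.85 yaw 57.33 pos [0.4352 0.4524 0.1813] F [-0.38  0.43 -0.53] T [-0.006 -0.001  0.004] op 0.65 eff6 -0.0
the job is handed in; nothing more can be done
None
```

The jaw is closed on the nut and the nut has turned about 45° clockwise. I handed the job in at about 17 s, with the arm clear of everything.

- **Wheel:** I rolled the thumb wheel clockwise by about 67–69°. I stopped when the torque rose to 0.41 N m, against 0.16 N m to turn the wheel freely. The wrench itself had begun to follow by about 2–3°, which is the sign of the firm stop.
- **Swing:** I then gripped the handle and swung it 44° clockwise about the nut, with sideways forces of only about 1 N, and let go.

**Last checks, from the cameras:**
- **Handle:** it moved from about 193.6° to 147.8°, some 46° in all. I estimate the nut turned 44–46°.
- **Nut:** its outline fits having turned with the wrench, not having slipped. The nut is only about 14 pixels across, so this check is coarse.
- **Jaw:** it moved about 9.5 mm. I saw a gap of about 1 mm or less on the moving side and 1–1.5 mm on the fixed side. The fixed-side gap was there before I started, so I took both as camera parallax. I did not re-grip the wheel to test that it was still tight.
- **Lock wheel:** I never touched it, and it looks unchanged.

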